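# Feel for the release notch and open the specimen case

## Task

The specimen case is shut, and its release paddle lies in a hidden notch somewhere along the black groove in its front: find the notch with a fingertip and press the paddle down so that the lid springs ajar. Then push the lid back with the finger until it stands fully open against its stop. Do not pick anything up, and leave the sections in the case and the things round it where they are.

Things in the scene. Friction and masses are not known exactly. Their poses are not given: they have to be found in the camera images.
- case: Shut storage case of grey plastic, fixed to the worktop: 210 mm deep (its x), 290 wide (its y), 58 high with the lid shut. Origin: centre of its underside on the worktop; x points away from its front, y to the left, z up. Behind the groove the lid covers case x -0.060 to 0.100, top at z 0.058; under it, compartments with loose mounted sections, 30 mm across and up to 23 high.
- groove (a point): Middle of the straight, open-topped, black-lined groove along the front of the case, at floor height (case x -0.080, y 0, z 0.040); axes as the case. Groove: 38 mm wide (x), 260 long (y), floor level; front wall 6 mm thick, 12 mm above the floor. The lid's front edge stands 1 mm behind the groove, 18 mm above its floor.
- notch_range (a point): Same axes, same point. The floor is broken by one notch, as wide as the groove and 52 mm long. Its middle lies at y = -0.104, -0.052, 0, 0.052 or 0.104 from here, a different one each time: look or feel for it. Its bottom is the release paddle, a ribbed black plate 36 x 49 mm, 10 mm below the groove floor (z 0.030).
- paddle (a joint): Travel of the release paddle in m: 0 = up (at rest), 0.009 = fully down. It slides straight down against a spring, about 2.4 N to start and 6 N fully down, and comes up again when let go. At about 0.005 to 0.006 the bolt behind it lets the lid go.
- lid (a joint): Opening of the lid in rad: 0 shut (bolted), 1.8 against its open stop. Grey frame 12 mm thick round a clear pane, 0.25 kg. When let go, sprung arms raise it to 1.0 and no farther; there it rests until pushed on (about 2 N at its edge). Pushed past upright (1.65 or more) it falls back on the stop and stays.
- lid_hinge (a point): Middle of the lid's hinge line (case x 0.100, z 0.052), which runs along the case's y; axes as the case. The lid's front edge is 0.160 m from it.
- lid_edge (a point): Middle of the lid's front edge, mid thickness (moves with the lid).
- specimen_6: dark red mounted section with a round metal face, 30 mm across, 17 mm high; loose on the worktop, not part of the job. Origin: centre of its underside.
- specimen_5: black mounted section with a long metal face, 30 mm across, 22 mm high; loose on the worktop, not part of the job. Origin: centre of its underside.
- marker: white marker pen with a black cap, 136 mm long (along its y), 20 mm high; loose on the worktop, not part of the job. Origin: centre of its underside.
- tweezers: steel tweezers, 134 mm long (along their y), 9 mm high; loose on the worktop, not part of the job. Origin: centre of its underside.
- specimen_0: Round mounted section (black, 30 mm, 21 mm high), loose in a compartment of the case under the lid, not to be touched. Origin: centre of its underside, 13.5 mm above the worktop.
- specimen_2: Round mounted section (green, 30 mm, 23 mm high), loose in a compartment of the case under the lid, not to be touched. Origin: centre of its underside, 13.5 mm above the worktop.

How it is judged:
By the outcome, as a careful person would: the job done as asked, in the order asked, and still so for the second after the job is handed in, with the robot touching nothing.
It also fails if it takes over 58 s, if anything falls off the work surface, if the arm or the gripper's body presses on something with over 40 N, if the wrist force passes 120 N, or if a joint passes its speed limit or range.

## Robot

A 7-joint arm with a two-finger parallel gripper is mounted at the origin on a cart in front of the work surface, level with it; the furniture and walls round the work are solid. World frame = base frame: x ahead of the robot, y to its left, z up, the work surface at z = 0. Lengths are in mm, angles in rad, forces in N, time in s.
With the tool pointing down it reaches from about 425 to 975 mm from the base axis. Payload 16.7 kg.
Tool frame: the origin (TCP) lies midway between the tips of the shut fingers; the grasp point (between the pads) lies 19 mm behind it (ctrl.grasp_offset is the z of the grasp point in the tool frame, in mm); z points along the fingers, y is the direction in which the jaws open and shut (so a half turn about z gives the same grasp; the last joint's range is limited). The gripper opens to 85 mm and grips with 20 to 120 N. Pads are 22 mm wide; open, the fingers measure 114 mm over their backs; the gripper's body (76 mm by 85 mm) begins 54 mm behind the grasp point. The pads swing forward as they close: fully open they stand 13 mm farther back than shut.
Start: joints at [1.175, 0.426, 0.074, 1.606, -0.034, 1.111, -0.067], TCP at [164.875, -654.516, 204.002] pointing down, gripper open.
Joint ranges: [-2.85, 2.85], [-0.5, 2.14], [-1.23, 1.37], [0.21, 2.46], [-1.02, 4.16], [0.16, 2.05], [-2.73, 2.73]. Speed limits (rad/s): [1.89, 1.89, 2.39, 2.39, 3.01, 3.01, 3.01].

## Interface

Orientations are given as a unit quaternion [w, x, y, z].
In Python, from plant import ctrl, viewer, order gives the robot as it stands.
- The arm moves only by the tool carry_out, never from a script. Its argument "plan" is one flat list of numbers, 7 for each row, row after row: the shift along the tool's x, y, z as a fraction of full scale, then the turn, a rotation vector about the tool's x, y, z as a fraction of full scale, then the opening, from 0 (shut) to 1 (fully open). In form: [dx, dy, dz, rx, ry, rz, gripper, dx, dy, dz, rx, ry, rz, gripper, ...]. A call has 1 to 12 rows; each row shifts and turns the pose as measured when the row begins, along the tool's axes as they then stand; what a row does not reach is not made up. Full scale, the value 1, is 0.03 m for a shift and 0.12 rad for a turn. A row lasts 1/10 s, in which the tool goes at most 50 mm and 8.59 degrees, less where a joint would pass 70% of its speed; a pose out of reach is approached as far as the arm can. A call with a number of a shift or a turn outside -1 to 1 is refused whole. A call with a gripper value outside its range is refused whole. The fingers move at their own pace and stop on an object; the grip force is fixed at half the most. Time passes only in rows, so rows that do not move let the fingers close. It gives the time, the measured TCP pose, the force and the opening at its end, in the units of the state.
- ctrl.get_state(): the state, without advancing time (a new reading comes with each control period).
- viewer.capture(name): name is "side" or "top"; returns the picture (480x640x3 uint8, blue, green, red); there is no depth.
- viewer.camera_model(name): a dict with "camera_matrix" (3x3 intrinsics, pixels), "k1" (the pictures are not rectified: a ray, as slopes to the right and down, at radius r is drawn at 1 + k1 r^2 times it, then the intrinsics apply), "cam_to_world" (4x4, takes a point from camera to world coordinates). Camera axes: x right, y up, looking along -z (the intrinsics and any distortion apply to the point x, -y, -z); pixel columns grow to the right and rows downward; lengths in mm; the calibration is good to about 2 mm. A picture is of the moment at which its call begins. camera_model takes no time and is no camera call.
- order.job_done(): hands the job in, once; it reports no verdict.
The state is a dict: "time": time; "joint_pos": joint angles; "joint_vel": joint speeds; "joint_torque": joint torques, N m; "eef_pos": TCP position; "ee_rot": TCP orientation; "ft_force": force on the tool from outside, world axes, zero at the start; "torque": the same for the moment, N m; "finger_gap": finger opening in mm.
Only numpy, scipy, OpenCV 4.12 (cv2) and the standard library are available. Lean on these libraries where they do the work, as an engineer would, in place of code of your own. Each camera call takes 0.05 s, during which the arm holds its last target.

## Working session

There is one attempt and no reset: what is moved stays moved. The work goes in short steps, Python scripts to look and compute and a tool call to move; the robot and the scene stay as the last step left them, time stands still between calls to the robot, and variables do not carry over. Pictures are saved under pics/ and viewed, and the job is handed in when it is done.

Besides the shell and the picture viewer there is one more tool, called after ">>>" by a JSON object that holds its "op" and its "data", one argument or row to a line. carry_out: Moves the arm, as the interface text tells. Its arguments: {"type":"object","properties":{"plan":{"type":"array","items":{"type":"number"}}},"required":["plan"]}

```bash
mkdir -p pics; python3 - <<'E'
from plant import ctrl,viewer
import cv2,numpy as np
np.set_printoptions(precision=4,suppress=True)
s=ctrl.get_state();print(s)
for n in("side","top"):
    cv2.imwrite(f"pics/{n}0.png",viewer.capture(n));print(n,viewer.camera_model(n))
E
```

```text
{'time': 0.0, 'joint_pos': array([ 1.1745,  0.4267,  0.0738,  1.6066, -0.0341,  1.1108, -0.0671]), 'joint_vel': array([-0.001 , -0.0005,  0.    , -0.0001,  0.001 ,  0.0005,  0.0011]), 'joint_torque': array([ -0.0006, -94.9838,   3.7603, -46.3518,   0.0192,   0.0102,
         0.0001]), 'eef_pos': array([ 164.7372, -654.1211,  203.3051]), 'ee_rot': array([-0.0006,  0.9924,  0.1231, -0.0001]), 'ft_force': array([-0.295 , -0.1245,  0.2251]), 'torque': array([ 0.0067, -0.0382,  0.0448]), 'finger_gap': 85.66311833126447}
side {'camera_matrix': array([[554.3897,   0.    , 323.7197],
       [  0.    , 554.3897, 244.2546],
       [  0.    ,   0.    ,   1.    ]]), 'k1': -0.06001958134679424, 'cam_to_world': array([[   0.9977,   -0.0558,    0.0379,  579.4368],
       [   0.0622,    0.5467,   -0.835 , -925.6167],
       [   0.0259,    0.8355,    0.5489,  660.83  ],
       [   0.    ,    0.    ,    0.    ,    1.    ]])}
top {'camera_matrix': array([[467.9783,   0.    , 317.209 ],
       [  0.    , 467.9783, 235.4756],
       [  0.    ,   0.    ,   1.    ]]), 'k1': 0.031114009582857073, 'cam_to_world': array([[  -0.0145,    0.9916,   -0.1289,  396.5537],
       [  -0.9996,   -0.0112,    0.0263,  -15.1504],
       [   0.0247,    0.1292,    0.9913, 1110.0569],
       [   0.    ,    0.    ,    0.    ,    1.    ]])}
```

View pics/side0.png

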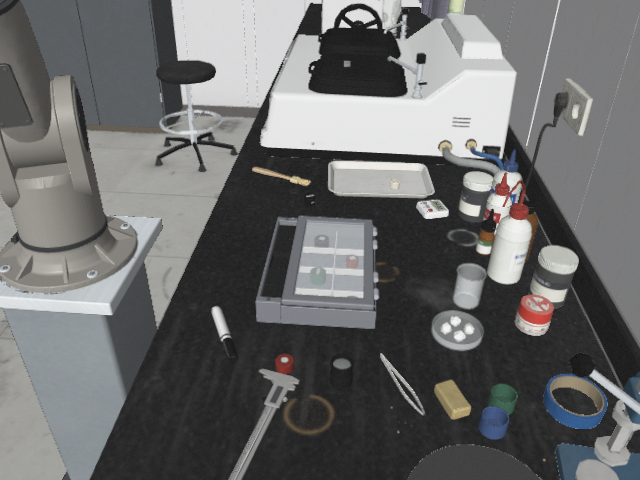

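View pics/top0.png

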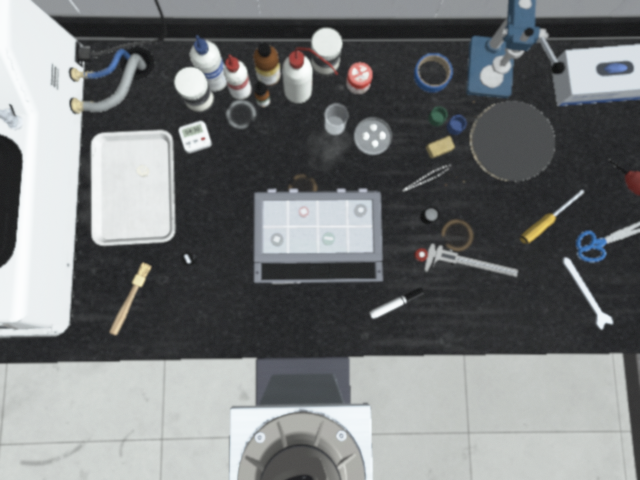

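```bash
cat > h.py <<'E'
import cv2,numpy as np
from plant import ctrl,viewer,order
np.set_printoptions(precision=4,suppress=True)
def cam(n):
    m=viewer.camera_model(n);return m["camera_matrix"],m["k1"],m["cam_to_world"]
def proj(n,P):
    K,k,T=cam(n);P=np.atleast_2d(P).astype(float)
    c=(P-T[:3,3])@T[:3,:3]
    uv=np.c_[c[:,0]/-c[:,2],-c[:,1]/-c[:,2]];r2=(uv**2).sum(1,keepdims=True)
    uv=uv*(1+k*r2);return uv*[K[0,0],K[1,1]]+[K[0,2],K[1,2]]
def ray(n,px):
    K,k,T=cam(n);px=np.atleast_2d(px).astype(float)
    u=cv2.undistortPoints(px.reshape(-1,1,2),K,np.array([k,0,0,0.])).reshape(-1,2)
    d=np.c_[u[:,0],-u[:,1],-np.ones(len(u))]@T[:3,:3].T
    return T[:3,3],d
def onz(n,px,z):
    o,d=ray(n,px);return o+d*((z-o[2])/d[:,2])[:,None]
E
python3 - <<'E'
from h import *
s=ctrl.get_state()
for n in("side","top"):
    print(n,proj(n,[s["eef_pos"],[0,0,0],[164,-654,400]]))
for n,b in(("side",(240,200,150,140)),("top",(240,180,160,110))):
    i=cv2.imread(f"pics/{n}0.png");x,y,w,h=b
    cv2.imwrite(f"pics/{n}0z.png",cv2.resize(i[y:y+h,x:x+w],None,fx=5,fy=5,interpolation=cv2.INTER_CUBIC)[:600,:800])
E
```

```text
side [[-111.4627  468.5937]
 [  69.5923  250.7575]
 [-218.6008  306.297 ]]
top [[651.1314 418.6011]
 [300.6679 476.95  ]
 [753.7853 455.8531]]
```

View pics/side0z.png

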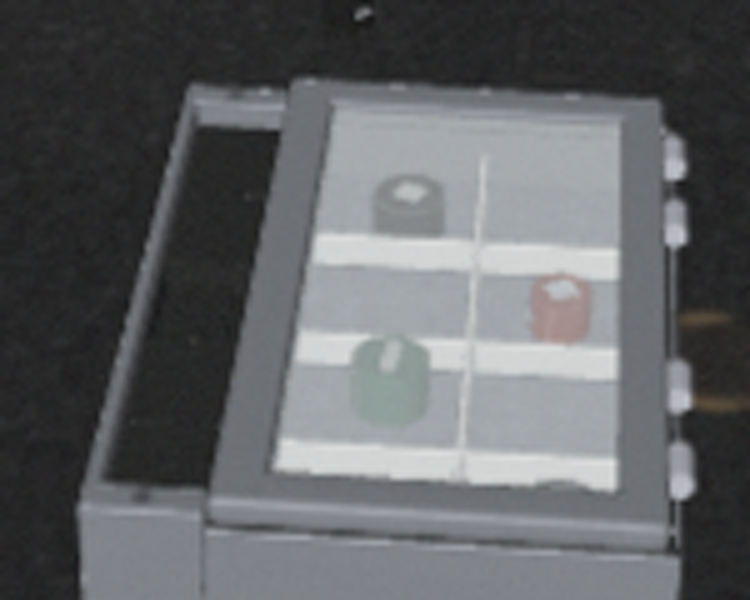

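View pics/top0z.png

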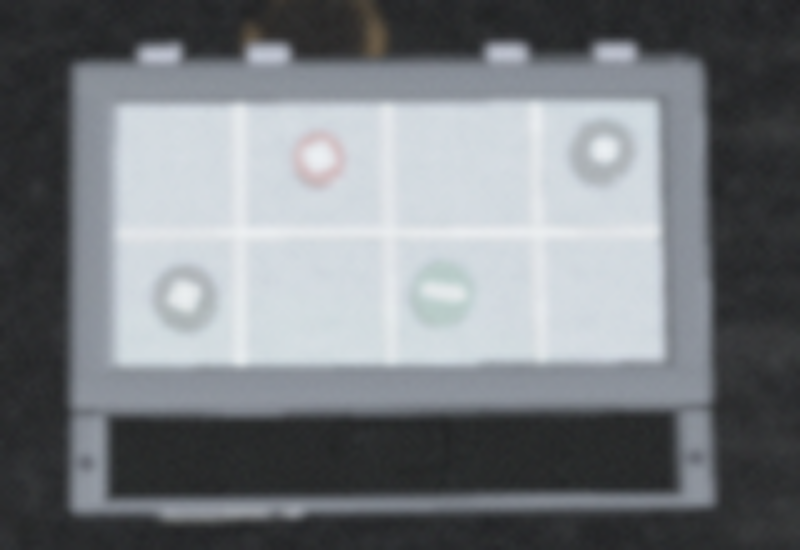

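The lid, the groove and the front corners show clearly. Next I'll stretch the contrast inside the groove to look for the notch, and take the corners.

```bash
python3 - <<'E'
from h import *
fr=[viewer.capture("top").astype(float) for _ in range(6)];t=np.mean(fr,0)
fs=[viewer.capture("side").astype(float) for _ in range(6)];s=np.mean(fs,0)
np.save("t.npy",t);np.save("s.npy",s)
a=np.clip((t[255:290,245:395]-15)*5,0,255);a=cv2.resize(a,None,fx=5,fy=5,interpolation=cv2.INTER_CUBIC)
b=np.clip((s[210:320,250:310]-8)*6,0,255);b=cv2.resize(b,None,fx=5,fy=5,interpolation=cv2.INTER_CUBIC)
cv2.imwrite("pics/ta.png",a);cv2.imwrite("pics/sa.png",b)
g=t.mean(2);
print((g[258:284,320]).round(0)); print(g[264:276,264:382].mean(0).round(0))
E
```

```text
[149. 148. 141. 125. 101.  67.  44.  41.  42.  44.  42.  42.  42.  42.
  42.  40.  38.  41.  43.  46.  65.  99. 126. 123.  89.  55.]
[ 42.  42.  42.  42.  42.  42.  42.  42.  42.  42.  42.  42.  42.  42.
  42.  42.  42.  42.  42.  42.  42.  43.  43.  43.  43.  43.  43.  42.
  42.  42.  42.  42.  42.  42.  42.  42.  42.  42.  42.  42.  42.  41.
  40.  40.  41.  42.  43.  44.  44.  44.  44.  43.  43.  43.  42.  42.
  42.  42.  41.  41.  41.  41.  42.  42.  40.  39.  41.  42.  43.  43.
  42.  42.  42.  42.  42.  42.  42.  42.  42.  42.  42.  42.  42.  42.
  42.  41.  41.  41.  41.  42.  42.  42.  42.  42.  42.  41.  41.  42.
  42.  42.  42.  42.  42.  41.  42.  42.  41.  41.  42.  45.  59.  88.
 117. 134. 138. 138. 138. 126.][ WARN:0@8.263] global loadsave.cpp:1063 imwrite_ Unsupported depth image for selected encoder is fallbacked to CV_8U.
```

View pics/ta.png

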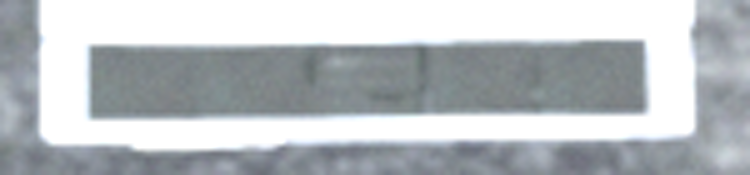

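View pics/sa.png

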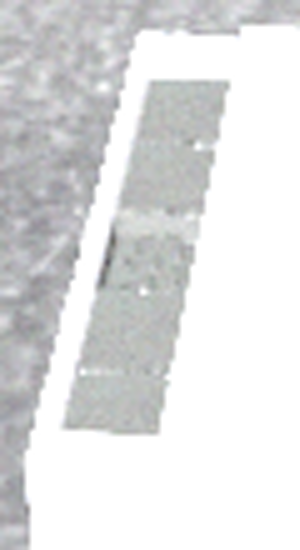

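```bash
python3 - <<'E'
from h import *
t=np.load("t.npy").mean(2);s=np.load("s.npy").mean(2)
def quad(g,seed,thr,box):
    m=(g<thr).astype(np.uint8);x,y,w,h=box
    M=np.zeros_like(m);M[y:y+h,x:x+w]=m[y:y+h,x:x+w]
    G=cv2.resize(g[y:y+h,x:x+w].astype(np.float32),None,fx=8,fy=8,interpolation=cv2.INTER_LINEAR)
    c,_=cv2.findContours((G<thr).astype(np.uint8),cv2.RETR_EXTERNAL,cv2.CHAIN_APPROX_NONE)
    c=[k for k in c if cv2.pointPolygonTest(k,((seed[0]-x)*8.,(seed[1]-y)*8.),False)>0][0]
    h=cv2.convexHull(c);e=0.01
    while True:
        q=cv2.approxPolyDP(h,e*cv2.arcLength(h,True),True)
        if len(q)<=4:break
        e+=.005
    return (q.reshape(-1,2)+.5)/8-.5+[x,y]
qt=quad(t,(290,271),75,(250,250,140,40));qs=quad(s,(275,270),60,(245,205,75,115))
print("top",qt);print(onz("top",qt,52));print("side",qs);print(onz("side",qs,52))
E
```

```text
top [[374.3125 263.5625]
 [373.1875 277.6875]
 [261.6875 277.9375]
 [262.6875 263.0625]]
[[ 468.427  -171.8861   52.    ]
 [ 436.5442 -168.353    52.    ]
 [ 439.3767   82.8821   52.    ]
 [ 472.776    80.6797   52.    ]]
side [[295.0625 225.8125]
 [281.0625 297.0625]
 [261.1875 295.1875]
 [278.4375 226.0625]]
[[ 473.0361   64.8692   52.    ]
 [ 473.8201 -174.3516   52.    ]
 [ 438.6149 -172.508    52.    ]
 [ 438.4782   60.2462   52.    ]]
```

```bash
python3 - <<'E'
from h import *
t=np.load("t.npy").mean(2)
def cross(p,lev,up):
    for i in range(len(p)-1):
        a,b=p[i],p[i+1]
        if (a<lev<=b) if up else (a>lev>=b): return i+(lev-a)/(b-a)
def fit(pts,z):
    P=onz("top",pts,z)[:,:2]; vx,vy,x,y=cv2.fitLine(P.astype(np.float32),cv2.DIST_HUBER,0,.01,.01).ravel();return (vx,vy,x,y)
C=range(270,368,4)
f=fit([(c,272+cross(t[272:284,c],85,True)) for c in C],52)
b=fit([(c,255+cross(t[255:270,c],90,False)) for c in C],46)
R=range(266,277)
r=fit([(366+cross(t[r,366:384],90,True),r) for r in R],52)
l=fit([(270-cross(t[r,270:250:-1],90,True),r) for r in R],52)
for n,k in zip(("front inner","back","right","left"),(f,b,r,l)):print(n,np.array(k),"slope",k[0]/k[1])
# outer sides of lid z58
R=range(198,256,4)
l=fit([(240+cross(t[r,240:262],90,True),r) for r in R],58)
r=fit([(395-cross(t[r,395:370:-1],90,True),r) for r in R],58)
for n,k in zip(("lidR","lidL"),(r,l)):print(n,np.array(k),"slope",k[1]/k[0])
# notch marks
for c in [(307,271),(330,271)]:print(onz("top",[c],40))
E
```

```text
front inner [  0.0013   1.     436.2834 -28.3892] slope 0.0012665556
back [  0.0019  -1.     473.5521 -44.4209] slope -0.001850921
right [   1.        0.0075  451.573  -173.231 ] slope 134.19035
left [  1.       0.0031 454.952   83.9137] slope 318.7616
lidR [   1.       -0.0029  562.9439 -189.9509] slope -0.0028960726
lidL [  1.      -0.0044 565.0828 100.5609] slope -0.0043989704
[[454.2037 -19.0701  40.    ]]
[[453.5132 -71.6104  40.    ]]
```

Measured results:
- The groove runs along world y, with the case yaw about 0.
- The groove's middle is at world (455, −45).
- The notch runs from y = −19 to −72. Its middle is −45, so case y = 0, and its length is 52 mm as given.

Next I move over with the fingers shut.

>>> {"op": "carry_out", "data": {
  "plan": [0,0,-0.5,0,0,1,0,0,0,-0.5,0,0,1,0,0.6,-0.7,0,0,0,0.1,0,0.66,-0.75,0,0,0,0,0,0.66,-0.75,0,0,0,0,0,0.66,-0.75,0,0,0,0,0,0.66,-0.75,0,0,0,0,0,0.66,-0.75,0,0,0,0,0,0.66,-0.75,0,0,0,0,0]
}}

```text
time: 1.6
eef_pos: [304.4, -498.1, 234.9]
ee_rot: [0.001, 1.0, -0.012, -0.001]
ft_force: [0.4, -0.5, 0.1]
finger_gap: 0.1
```

>>> {"op": "carry_out", "data": {
  "plan": [0.66,-0.9,0,0,0,-0.2,0,0.66,-0.9,0,0,0,0,0,0.66,-0.9,0,0,0,0,0,0.66,-0.9,0,0,0,0,0,0.66,-0.9,0,0,0,0,0,0.66,-0.9,0,0,0,0,0,0.66,-0.9,0,0,0,0,0,0.66,-0.9,0,0,0,0,0,0,-0.9,0,0,0,0,0,0,-0.9,0,0,0,0,0,0,-0.9,0,0,0,0,0]
}}

```text
time: 2.7
eef_pos: [471.3, -188.4, 235.7]
ee_rot: [0.002, 1.0, 0.001, 0.001]
ft_force: [-0.1, -0.4, 0.0]
finger_gap: 0.1
```

>>> {"op": "carry_out", "data": {
  "plan": [0,-0.9,0,0,0,0,0,0,-0.9,0,0,0,0,0,0,-0.9,0,0,0,0,0,0,-0.9,0,0,0.5,0,0,-0.1,-0.9,0,0,0.5,0,0,-0.1,-0.4,0,0,0.5,0,0,-0.1,0,0.6,0,0,0,0,-0.1,0,0.6,0,0,0,0,0,0,0.6,0,0,0,0]
}}

```text
time: 3.6
eef_pos: [470.6, -30.9, 183.2]
ee_rot: [0.002, 0.995, 0.005, 0.1]
ft_force: [1.0, -0.6, 0.0]
finger_gap: 0.1
```

```bash
python3 -c "
from h import *
print(ctrl.get_state()['joint_pos'],ctrl.get_state()['eef_pos'],ctrl.get_state()['ee_rot'])"
```

```text
[ 0.2667  0.0159 -0.3528  2.1976  0.0381  0.731  -1.6723] [470.5709 -30.9499 183.2395] [0.002  0.995  0.0049 0.0995]
```

>>> {"op": "carry_out", "data": {
  "plan": [-0.35,0.2,0.85,0,0,0,0,-0.35,0.2,0.85,0,0,0,0,-0.35,0.1,0.85,0,0,0,0,-0.35,0,0.85,0,0,0,0,0,0,0,0,0,0,0]
}}

```text
time: 4.1
eef_pos: [449.4, -46.9, 71.5]
ee_rot: [0.002, 0.995, 0.005, 0.101]
ft_force: [0.7, -0.1, 0.9]
finger_gap: -0.3
```

```bash
python3 -c "
from h import *
s=ctrl.get_state();print(s['joint_pos'],s['eef_pos'],s['ee_rot'])
for n in('side','top'): 
  i=viewer.capture(n);print(proj(n,s['eef_pos']))
  b=(200,150,200,180) if n=='side' else (220,160,200,150)
  x,y,w,h=b;cv2.imwrite(f'pics/{n}1.png',cv2.resize(i[y:y+h,x:x+w],None,fx=3.2,fy=3.2,interpolation=cv2.INTER_CUBIC))"
```

```text
[ 0.2524  0.1706 -0.3234  2.3477  0.1638  0.436  -1.7631] [449.3983 -46.9235  71.4893] [0.0019 0.9949 0.0053 0.1005]
[[276.6141 246.7292]]
[[319.6404 272.2385]]
```

View pics/side1.png

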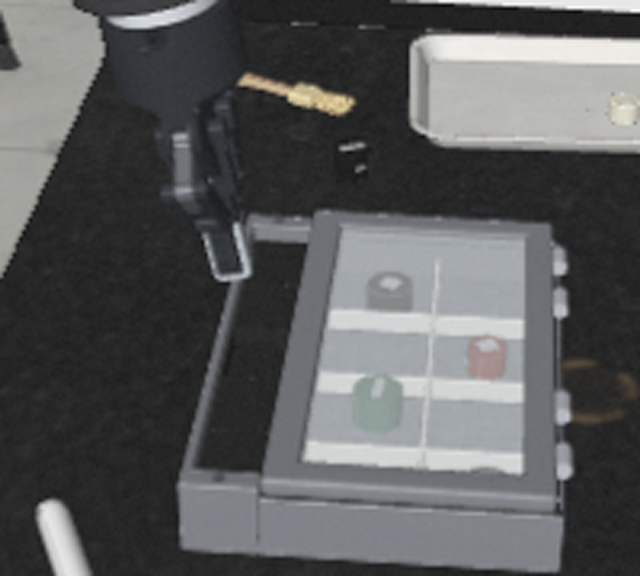

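View pics/top1.png

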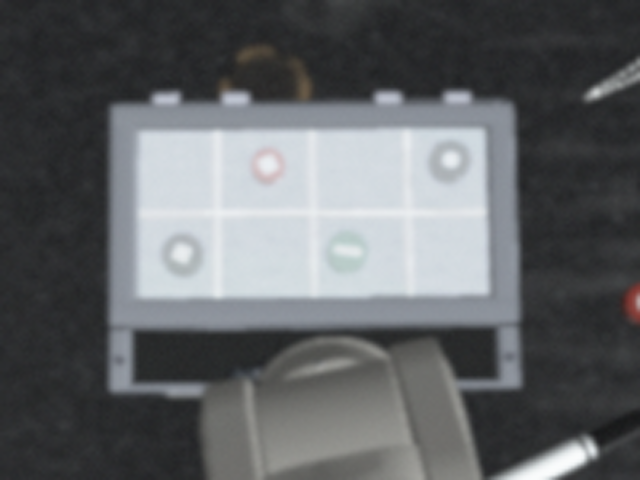

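```bash
python3 -c "
from h import *
i=viewer.capture('side')
s=ctrl.get_state();print(s['eef_pos'],s['ft_force'])
T=s['eef_pos'];pp=proj('side',[T,T+[-4,0,19.6],T+[0,-12,0],T+[11,-12,0],T+[-11,-12,0]]);print(pp)
x,y,w,h=(245,195,60,60)
a=cv2.resize(i[y:y+h,x:x+w],None,fx=10,fy=10,interpolation=cv2.INTER_CUBIC)
for p in pp: cv2.circle(a,tuple(int(v) for v in (p-[x,y]+.5)*10),4,(0,255,0),-1)
cv2.imwrite('pics/side2.png',a)"
```

```text
[452.7407 -46.79    75.1056] [0.3054 0.4214 0.9252]
[[278.3201 245.2138]
 [276.0242 236.4599]
 [277.4935 248.6849]
 [283.2651 249.011 ]
 [271.7284 248.3591]]
```

View pics/side2.png

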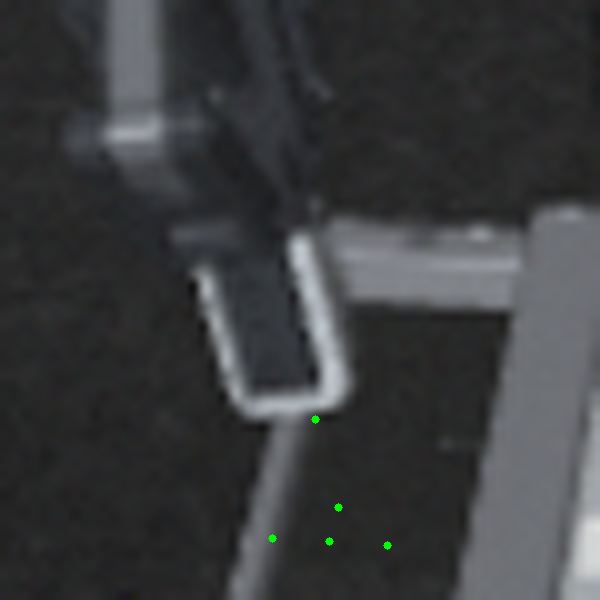

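```bash
python3 -c "
from h import *
for k in range(4):
  s=ctrl.get_state();print(s['time'],s['eef_pos'],s['joint_vel'],s['finger_gap'])
  i=viewer.capture('side')
for p in [(274.5,235.5)]:
  o,d=ray('side',p); d=d[0]
  for y in(-80,-60,-45,-30,-10): print(o+d*((y-o[1])/d[1]))
"
```

```text
4.25 [452.7407 -46.79    75.1056] [ 0.0034 -0.014  -0.0035 -0.0074  0.0025 -0.0027 -0.0031] 0.3914216202813477
4.3 [453.077  -46.8472  75.4453] [ 0.0011 -0.0079 -0.0013  0.0009  0.0024 -0.0061 -0.0032] -0.07948792873868671
4.35 [453.1054 -46.8773  75.4848] [ 0.0005 -0.0017 -0.0006  0.005   0.0059 -0.0066 -0.0037] -0.308760976015761
4.4 [453.0118 -46.8824  75.3956] [-0.0012  0.0022  0.003   0.0069  0.0029 -0.0058 -0.0041] -0.1946729078056285
[450.9268 -80.     117.992 ]
[447.8873 -60.     105.1532]
[445.6078 -45.      95.524 ]
[443.3282 -30.      85.8949]
[440.2887 -10.      73.056 ]
```

```bash
python3 -c "
from h import *
i=np.mean([viewer.capture('side').astype(float) for _ in range(4)],0)
x,y,w,h=(245,195,60,60)
a=cv2.resize(np.clip((i[y:y+h,x:x+w]-5)*4,0,255).astype(np.uint8),None,fx=10,fy=10,interpolation=cv2.INTER_CUBIC)
cv2.imwrite('pics/side3.png',a)"
```

```text
(no output)
```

View pics/side3.png

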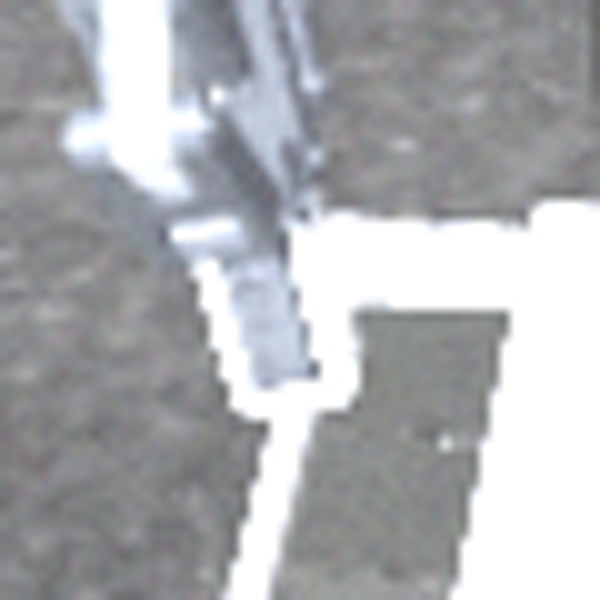

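```bash
python3 -c "
from h import *
i=viewer.capture('side');t=viewer.capture('top')
s=ctrl.get_state();T=s['eef_pos'];print(T)
from scipy.spatial.transform import Rotation as R
q=s['ee_rot'];M=R.from_quat([q[1],q[2],q[3],q[0]]).as_matrix();print(M)
for n,im,b in(('side',i,(180,90,160,180)),('top',t,(230,230,170,130))):
  x,y,w,h=b
  a=cv2.resize(im[y:y+h,x:x+w],None,fx=3.3,fy=3.3,interpolation=cv2.INTER_CUBIC)
  for k in range(0,260,20):
    p=proj(n,T-M[:,2]*k)[0]
    cv2.circle(a,tuple(int(v) for v in (p-[x,y]+.5)*3.3),3,(0,255,0) if k else (0,0,255),-1)
  cv2.imwrite(f'pics/{n}4.png',a)"
```

```text
[451.9339 -46.9355  74.1852]
[[ 0.9787  0.01    0.2051]
 [ 0.0109 -0.9999 -0.0032]
 [ 0.2051  0.0054 -0.9787]]
```

View pics/side4.png

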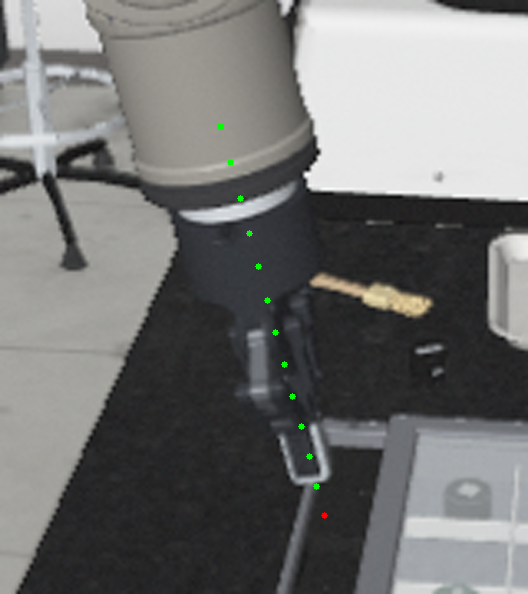

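View pics/top4.png

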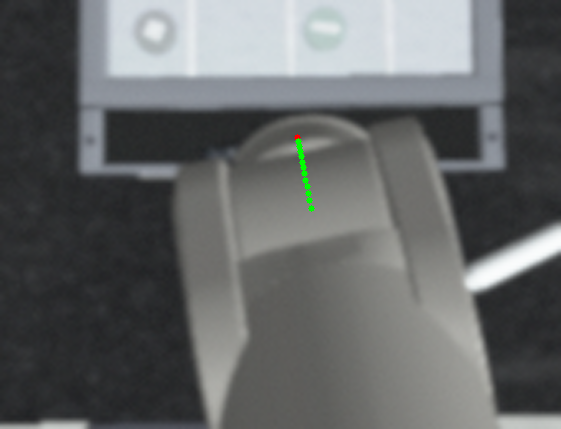

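>>> {"op": "carry_out", "data": {
  "plan": [0.1,0,0.5,0,0,0,0,0,0,0,0,0,0,0,0,0,0,0,0,0,0]
}}

```text
time: 5.05
eef_pos: [458.1, -47.0, 60.3]
ee_rot: [0.002, 0.995, 0.005, 0.103]
ft_force: [-0.3, 0.4, -0.3]
finger_gap: 0.2
```

```bash
cat > look.py <<'E'
from h import *
import sys
from scipy.spatial.transform import Rotation as R
i=viewer.capture('side')
s=ctrl.get_state();T=s['eef_pos'];print(s['time'],T,s['ft_force'],s['ee_rot'])
q=s['ee_rot'];M=R.from_quat([q[1],q[2],q[3],q[0]]).as_matrix()
x,y,w,h=[int(v) for v in sys.argv[2:6]] if len(sys.argv)>2 else (220,170,120,110)
f=600/max(w,h)
a=cv2.resize(i[y:y+h,x:x+w],None,fx=f,fy=f,interpolation=cv2.INTER_CUBIC)
for k in (0,20): 
    p=proj('side',T-M[:,2]*k)[0];cv2.circle(a,tuple(int(v) for v in (p-[x,y]+.5)*f),3,(0,255,0) if k else (0,0,255),-1)
cv2.imwrite(f'pics/{sys.argv[1]}.png',a)
E
python3 look.py l1
```

```text
5.1 [458.1178 -46.9928  60.3594] [-0.5758 -0.3907  0.1414] [0.0022 0.9946 0.0052 0.1033]
```

View pics/l1.png

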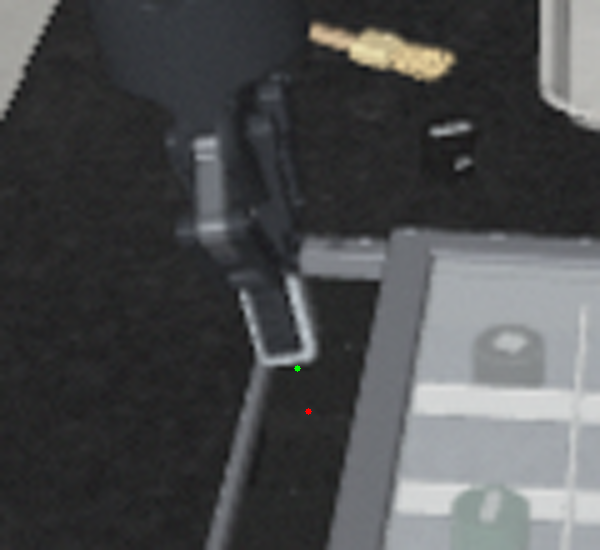

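>>> {"op": "carry_out", "data": {
  "plan": [-0.1,0,0.4,0,0,0,0,-0.05,0,0.25,0,0,0,0,0,0,0,0,0,0,0]
}}

```text
time: 5.4
eef_pos: [458.0, -47.3, 41.1]
ee_rot: [0.002, 0.995, 0.005, 0.104]
ft_force: [-0.5, -0.3, 0.6]
finger_gap: 0.3
```

```bash
python3 look.py l2
```

```text
5.45 [458.1073 -47.2791  41.4047] [ 0.5814 -0.3787  0.643 ] [0.0024 0.9945 0.0051 0.1041]
```

View pics/l2.png

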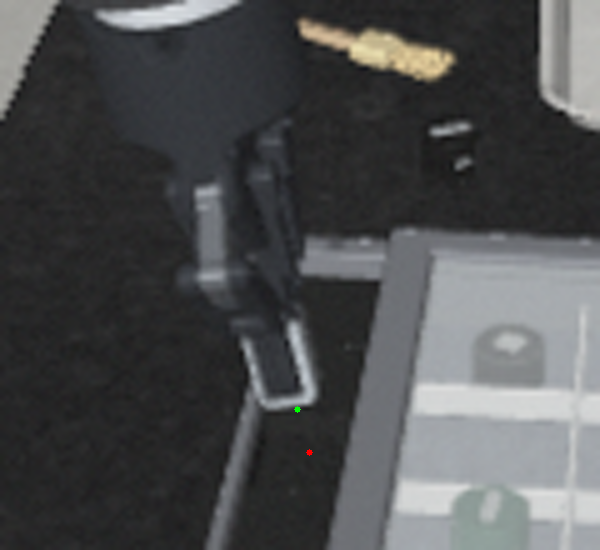

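>>> {"op": "carry_out", "data": {
  "plan": [-0.05,-0.05,0.25,0,0,0,0,0,0,0,0,0,0,0]
}}

```text
time: 5.65
eef_pos: [458.6, -45.8, 34.0]
ee_rot: [0.002, 0.994, 0.005, 0.105]
ft_force: [0.4, -0.4, -0.2]
finger_gap: 0.1
```

>>> {"op": "carry_out", "data": {
  "plan": [-0.03,-0.05,0.15,0,0,0,0,0,0,0,0,0,0,0]
}}

```text
time: 5.85
eef_pos: [458.8, -44.1, 29.2]
ee_rot: [0.002, 0.994, 0.005, 0.105]
ft_force: [-0.1, -0.0, -0.3]
finger_gap: 0.0
```

```bash
python3 look.py l3
```

```text
5.9 [458.94   -44.1909  29.4146] [ 0.0794 -0.7556 -0.6711] [0.0025 0.9945 0.005  0.1049]
```

View pics/l3.png

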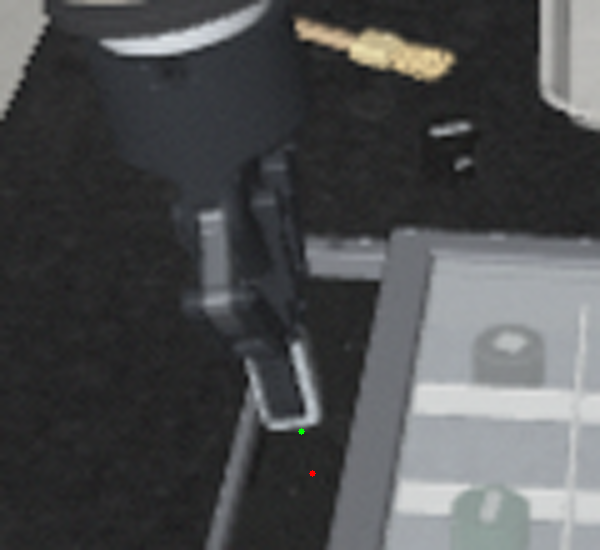

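>>> {"op": "carry_out", "data": {
  "plan": [-0.03,0,0.15,0,0,0,0,0,0,0,0,0,0,0]
}}

```text
time: 6.1
eef_pos: [459.2, -44.2, 24.7]
ee_rot: [0.003, 0.994, 0.005, 0.105]
ft_force: [-0.0, 0.7, 0.6]
finger_gap: 0.1
```

>>> {"op": "carry_out", "data": {
  "plan": [-0.03,0,0.15,0,0,0,0,0,0,0,0,0,0,0]
}}

```text
time: 6.3
eef_pos: [459.3, -44.3, 19.7]
ee_rot: [0.003, 0.994, 0.005, 0.105]
ft_force: [1.0, -0.2, 0.7]
finger_gap: -0.0
```

```bash
python3 look.py l4; python3 -c "
from h import *
print(ctrl.get_state()['joint_pos'],ctrl.grasp_offset)"
```

```text
6.35 [459.3979 -44.2917  19.9288] [-0.0301 -1.174  -0.1602] [0.0025 0.9944 0.005  0.1052]
[ 0.161   0.2877 -0.242   2.3727  0.302   0.2909 -1.9058] -18.700000000000003
```

View pics/l4.png

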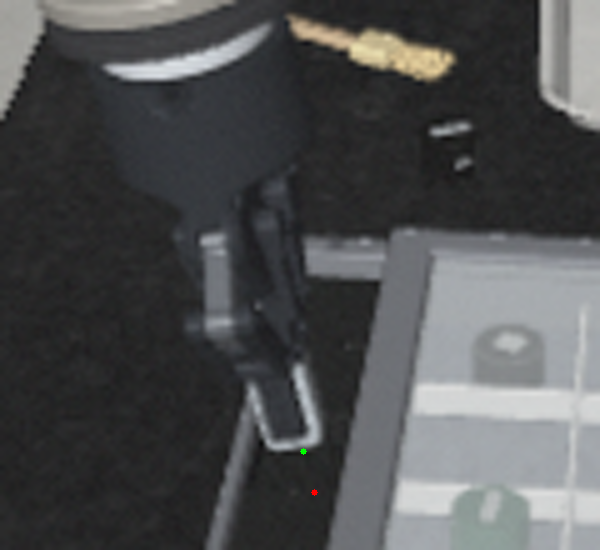

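>>> {"op": "carry_out", "data": {
  "plan": [-0.03,0,0.12,0,0,0,0,0,0,0,0,0,0,0]
}}

```text
time: 6.55
eef_pos: [459.3, -44.3, 16.0]
ee_rot: [0.003, 0.994, 0.005, 0.105]
ft_force: [0.1, 0.3, -0.1]
finger_gap: 0.1
```

>>> {"op": "carry_out", "data": {
  "plan": [-0.03,0,0.12,0,0,0,0,0,0,0,0,0,0,0]
}}

```text
time: 6.75
eef_pos: [459.2, -44.4, 12.0]
ee_rot: [0.003, 0.994, 0.005, 0.105]
ft_force: [-0.1, -0.2, -0.3]
finger_gap: 0.0
```

>>> {"op": "carry_out", "data": {
  "plan": [-0.03,0,0.1,0,0,0,0,0,0,0,0,0,0,0]
}}

```text
time: 6.95
eef_pos: [458.9, -44.4, 8.5]
ee_rot: [0.003, 0.994, 0.005, 0.105]
ft_force: [0.3, 1.0, 0.2]
finger_gap: 0.1
```

```bash
python3 look.py l5
```

```text
7.0 [459.074  -44.3898   8.7307] [-0.2497  0.2786  0.0218] [0.0025 0.9944 0.005  0.1054]
```

View pics/l5.png

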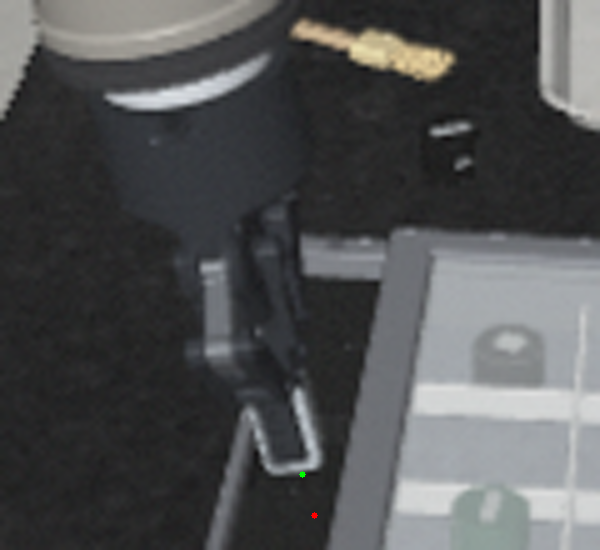

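```bash
python3 -c "
from h import *
o,d=ray('side',(278.4,264)); d=d[0]
for y in(-60,-56,-50,-44): print(o+d*((y-o[1])/d[1]))
print(proj('side',[[455,-71,40],[455,-19,40],[437,-71,52],[474,-71,40]]))
"
```

```text
[453.959  -60.      40.4729]
[453.3791 -56.      37.6062]
[452.5094 -50.      33.3063]
[451.6396 -44.      29.0063]
[[278.1967 267.5498]
 [281.6099 252.3462]
 [268.6641 261.8752]
 [288.0849 268.1239]]
```

>>> {"op": "carry_out", "data": {
  "plan": [-0.02,0,0.1,0,0,0,0,0,0,0,0,0,0,0]
}}

```text
time: 7.2
eef_pos: [459.2, -44.5, 5.5]
ee_rot: [0.003, 0.994, 0.005, 0.105]
ft_force: [-0.0, -0.4, 0.6]
finger_gap: -0.2
```

>>> {"op": "carry_out", "data": {
  "plan": [-0.02,0,0.1,0,0,0,0,0,0,0,0,0,0,0]
}}

```text
time: 7.4
eef_pos: [459.4, -44.4, 2.3]
ee_rot: [0.003, 0.994, 0.005, 0.106]
ft_force: [-1.2, 0.2, 2.9]
finger_gap: -0.1
```

>>> {"op": "carry_out", "data": {
  "plan": [-0.02,0,0.08,0,0,0,0,0,0,0,0,0,0,0]
}}

```text
time: 7.6
eef_pos: [459.5, -44.4, -0.2]
ee_rot: [0.003, 0.994, 0.005, 0.106]
ft_force: [-0.9, -0.1, 4.3]
finger_gap: -0.1
```

```bash
python3 look.py l6
```

```text
7.65 [459.4661 -44.4225  -0.1162] [-2.0815  0.7437  4.3534] [0.0026 0.9944 0.005  0.1058]
```

View pics/l6.png

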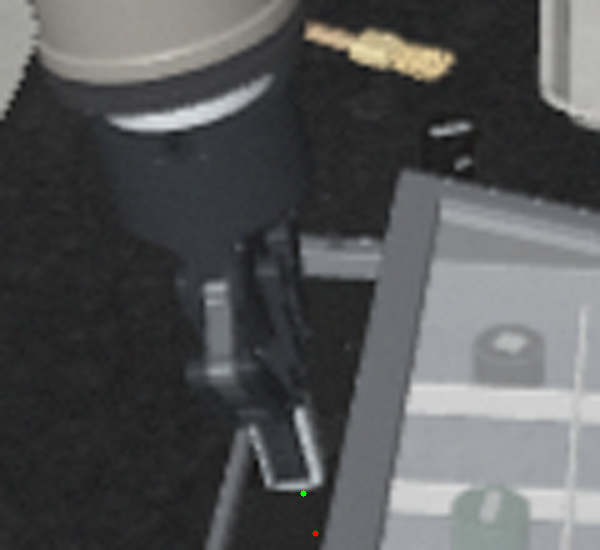

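Contact came at reported z ≈ 3 with a 2.9 N → 4.3 N spring force, so this is the paddle. The fingertip really ends about 26 mm short of the reported TCP. The far lid corner has lifted, near zoom (405,170), so the lid is rising. I hold to let it come up.

>>> {"op": "carry_out", "data": {
  "plan": [0,0,0,0,0,0,0,0,0,0,0,0,0,0,0,0,0,0,0,0,0,0,0,0,0,0,0,0,0,0,0,0,0,0,0,0,0,0,0,0,0,0]
}}

```text
time: 8.25
eef_pos: [459.5, -44.5, 0.1]
ee_rot: [0.003, 0.994, 0.005, 0.106]
ft_force: [-1.1, 0.5, 4.3]
finger_gap: -0.2
```

```bash
python3 look.py l7 200 100 220 220
```

```text
8.3 [459.4512 -44.4528   0.0863] [-0.7188  0.8443  3.4877] [0.0026 0.9944 0.005  0.1059]
```

View pics/l7.png

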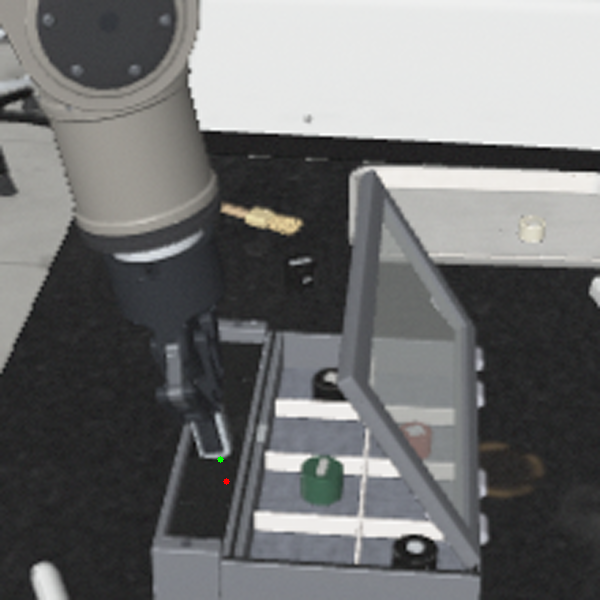

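The lid has sprung to about 1.0, with its edge up at zoom (345–375, 175–380), and the sections look still. Next I lift the finger out vertically.

>>> {"op": "carry_out", "data": {
  "plan": [0.08,0,-0.4,0,0,0,0,0.1,0,-0.5,0,0,0,0,0.13,0,-0.6,0,0,0,0,0.15,0,-0.7,0,0,0,0,0.15,0,-0.7,0,0,0,0,0.15,0,-0.7,0,0,0,0,0.15,0,-0.7,0,0,0,0,0,0,0,0,0,0,0,0,0,0,0,0,0,0]
}}

```text
time: 9.2
eef_pos: [457.7, -43.4, 135.6]
ee_rot: [0.002, 0.995, 0.005, 0.104]
ft_force: [0.2, 0.1, -0.3]
finger_gap: -0.1
```

```bash
python3 look.py l8 200 60 220 220
```

```text
9.25 [457.7286 -43.2929 135.4753] [0.5271 0.3416 0.061 ] [0.0022 0.9945 0.0054 0.1042]
```

View pics/l8.png

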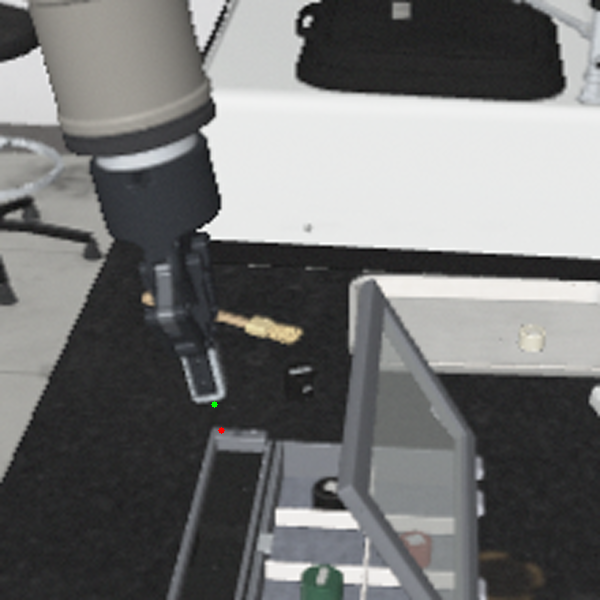

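>>> {"op": "carry_out", "data": {
  "plan": [0.7,0.03,0.2,0,0,0,0,0.7,0.03,0.2,0,0,0,0,0.65,0,0.15,0,0,0,0,0,0,0,0,0,0,0]
}}

```text
time: 9.65
eef_pos: [521.3, -44.5, 127.9]
ee_rot: [0.002, 0.995, 0.005, 0.102]
ft_force: [-0.3, 0.2, -0.1]
finger_gap: 0.0
```

```bash
python3 look.py l9 200 60 220 220
```

```text
9.7 [519.7895 -44.6145 127.5076] [-0.8235 -1.0041 -1.0557] [0.0022 0.9949 0.0055 0.101 ]
```

View pics/l9.png

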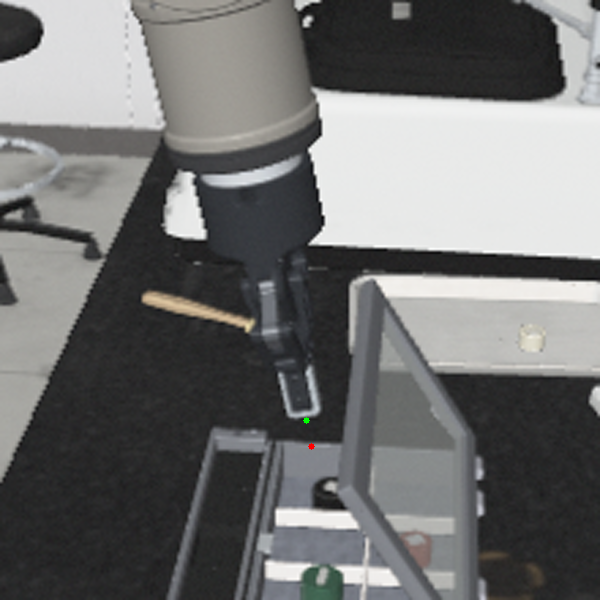

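>>> {"op": "carry_out", "data": {
  "plan": [0.4,0,0.08,0,0,0,0,0.4,0,0.08,0,0,0,0,0.4,0,0.08,0,0,0,0,0.4,0,0.04,0,0,0,0,0.4,0,0,0,0,0,0,0,0,0,0,0,0,0]
}}

```text
time: 10.3
eef_pos: [583.4, -43.9, 129.7]
ee_rot: [0.002, 0.995, 0.006, 0.099]
ft_force: [-0.5, -0.4, 0.1]
finger_gap: 0.2
```

```bash
python3 look.py l10 200 60 220 220
```

```text
10.35 [582.398  -43.9322 129.4046] [-1.3671  0.6031 -1.5055] [0.0023 0.9951 0.0056 0.0991]
```

View pics/l10.png

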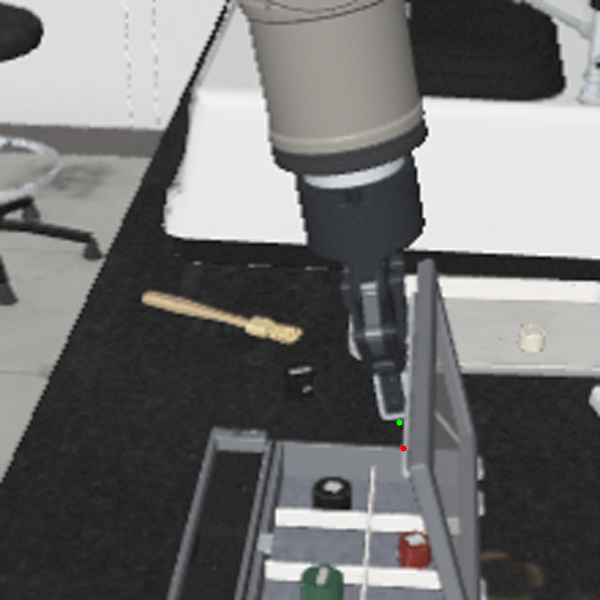

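>>> {"op": "carry_out", "data": {
  "plan": [0.42,0,-0.05,0,0,0,0,0.42,0,-0.05,0,0,0,0,0.42,0,-0.05,0,0,0,0,0.35,0,-0.05,0,0,0,0,0,0,0,0,0,0,0]
}}

```text
time: 10.85
eef_pos: [630.2, -43.5, 145.6]
ee_rot: [0.002, 0.995, 0.006, 0.099]
ft_force: [0.2, 0.6, 1.4]
finger_gap: -0.2
```

```bash
python3 look.py l11 200 60 220 220
```

```text
10.9 [629.3282 -43.556  145.2028] [ 1.0998  0.4337 -0.0051] [0.0025 0.9951 0.0055 0.0983]
```

View pics/l11.png

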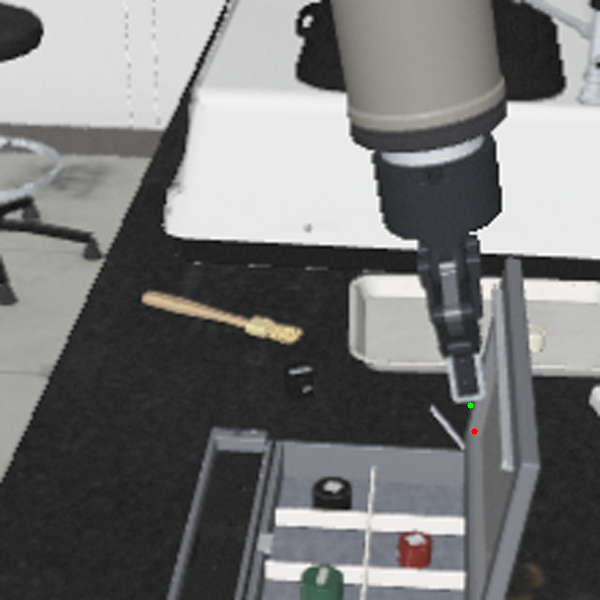

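>>> {"op": "carry_out", "data": {
  "plan": [0.3,0,0.05,0,0,0,0,0.2,0,0.05,0,0,0,0,0,0,0,0,0,0,0,0,0,0,0,0,0,0]
}}

```text
time: 11.3
eef_pos: [645.0, -43.4, 144.6]
ee_rot: [0.003, 0.995, 0.006, 0.098]
ft_force: [-0.1, 0.2, -0.2]
finger_gap: -0.5
```

```bash
python3 look.py l12 200 60 220 220
```

```text
11.35 [644.9338 -43.4825 144.6075] [-0.0885  0.4569 -0.6751] [0.0025 0.9952 0.0055 0.0977]
```

View pics/l12.png

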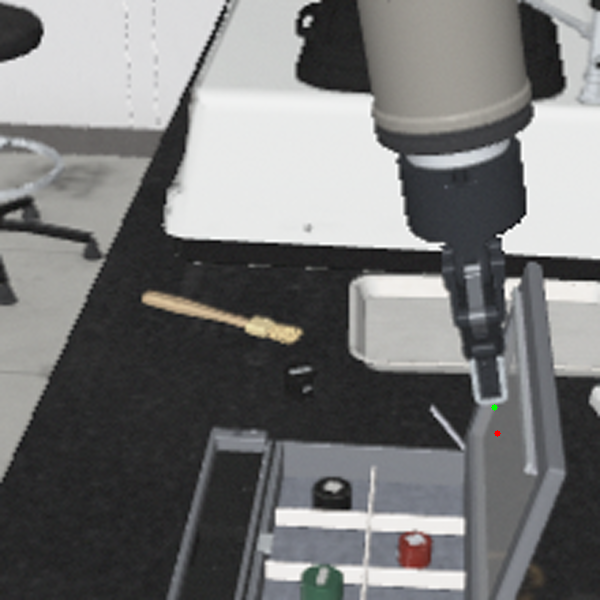

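>>> {"op": "carry_out", "data": {
  "plan": [-0.5,0,-0.1,0,0,0,0,-0.7,0,-0.15,0,0,0,0,-0.8,0,-0.2,0,0,0,0,-0.8,0,-0.3,0,0,0,0,-0.5,0,-0.3,0,0,0,0,0,0,0,0,0,0,0,0,0,0,0,0,0,0,0,0,0,0,0,0,0,0,0,0,0,0,0,0]
}}

```text
time: 12.25
eef_pos: [537.7, -44.6, 155.7]
ee_rot: [0.003, 0.995, 0.005, 0.098]
ft_force: [0.8, 0.1, -0.7]
finger_gap: -0.1
```

```bash
python3 look.py l13 200 60 220 220; python3 -c "
from h import *
for a in(1.6,1.65,1.7,1.75,1.8,1.85):
  # outer (back) face top corner and inner face top corner, near end y=-190
  e=np.array([-np.cos(a),0,np.sin(a)]);n=np.array([np.sin(a),0,np.cos(a)])
  h=np.array([635,-190,52]); print(a,(proj('side',[h+160*e-6*n,h+160*e+6*n,h+160*e-6*n+[0,290,0],h+160*e+6*n+[0,290,0]])-[200,60]).round(1).tolist())
"
```

```text
12.3 [537.6897 -44.5285 155.6985] [-0.106  -0.2663  0.2538] [0.0027 0.9952 0.0055 0.0976]
1.6 [[180.7, 168.6], [188.4, 169.2], [177.2, 92.4], [183.2, 92.9]]
1.65 [[185.9, 169.0], [193.5, 169.9], [181.2, 92.7], [187.2, 93.4]]
1.7 [[191.0, 169.5], [198.6, 170.8], [185.2, 93.1], [191.1, 94.1]]
1.75 [[196.1, 170.3], [203.5, 171.9], [189.1, 93.8], [195.0, 95.1]]
1.8 [[201.1, 171.3], [208.4, 173.3], [193.0, 94.6], [198.8, 96.1]]
1.85 [[206.0, 172.6], [213.2, 174.8], [196.9, 95.6], [202.5, 97.4]]
```

View pics/l13.png

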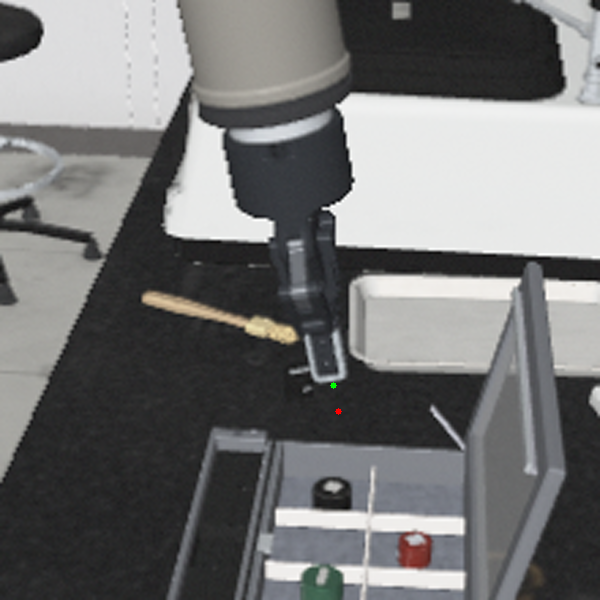

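With the finger away, the lid's top-right corners sit at crop pixels (207,172) and (199,97). The prediction for 1.8 rad is (208,173) and (199,96). One last look at the whole scene.

```bash
python3 -c "
from h import *
a=viewer.capture('side');b=viewer.capture('top')
cv2.imwrite('pics/f.png',cv2.resize(np.hstack([a,b]),(800,300),interpolation=cv2.INTER_AREA))
for n,i in(('side',a),('top',b)):
  r=cv2.imread(f'pics/{n}0.png');d=(cv2.absdiff(i,r).max(2)>35).astype(np.uint8)
  c,_=cv2.findContours(cv2.morphologyEx(d,cv2.MORPH_OPEN,np.ones((3,3))),0,2);print(n,[cv2.boundingRect(k) for k in c])
"
```

```text
side [(374, 300, 6, 5), (289, 300, 3, 5), (284, 299, 3, 3), (343, 297, 18, 12), (363, 291, 8, 10), (374, 290, 4, 9), (292, 288, 5, 6), (296, 266, 4, 6), (295, 256, 5, 7), (297, 253, 37, 36), (334, 249, 37, 41), (301, 247, 3, 4), (337, 227, 27, 22), (304, 225, 32, 22), (298, 216, 69, 9), (4, 195, 16, 12), (312, 181, 15, 19), (308, 180, 3, 3), (79, 174, 11, 13), (12, 172, 6, 16), (18, 168, 5, 4), (45, 164, 16, 43), (29, 163, 3, 3), (60, 158, 6, 5), (372, 156, 36, 142), (33, 152, 11, 15), (0, 140, 10, 30), (91, 131, 14, 47), (1, 127, 29, 35), (40, 28, 51, 133), (225, 0, 104, 170), (0, 0, 50, 142)]
top [(334, 473, 5, 7), (285, 473, 27, 7), (303, 357, 146, 123), (284, 260, 119, 99), (254, 258, 3, 3), (254, 252, 3, 4), (254, 246, 3, 5), (254, 228, 3, 5), (254, 220, 3, 3), (376, 203, 7, 48), (310, 194, 5, 3), (377, 193, 4, 7), (263, 190, 112, 72), (289, 190, 20, 7), (270, 190, 16, 7), (246, 155, 146, 37)]
```

View pics/f.png

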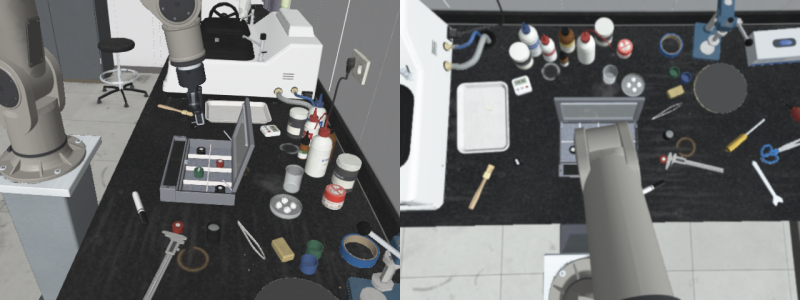

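The pictures changed only where the arm and lid have moved. The pen, tweezers and both loose sections are unmoved, and the lid is standing open.

```bash
python3 -c "
from plant import order
print(order.job_done())"
```

```text
the job is handed in; nothing more can be done
None
```

The case is open: I pressed the release paddle, the lid sprang up, and I pushed it back until it stood against its stop. I handed the job in at about 12.4 s, with the arm clear of everything.

- **Notch:** I found it by sight in the middle of the groove (case y = 0). Pressing there confirmed it: the paddle pushed back with about 3 to 4 N, and the lid sprang to about 1.0 rad.
- **Lid:** I pushed it back past upright with the shut fingers, then backed off about 107 mm. It stayed put, and its top corners match an opening of 1.8 rad to within about 1.5 pixels.
- **Surroundings:** Comparing pictures from before and after showed changes only where the arm and the lid are. The things on the worktop have not moved. The sections in the case look to be in their compartments, but I judged that only by eye.
- **Disagreement:** In the side pictures and by touch, the fingertip ended about 26 mm short of the reported tool point. I lowered it in small steps, watching the force, and allowed for this in the lid push.

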